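# Put the tools back in the foam-lined tool drawer

### The arm

A 7-joint arm with a two-finger parallel gripper is mounted at the origin on a cart in front of the work surface, level with it; the furniture and walls round the work are solid. World frame = base frame: x ahead of the robot, y to its left, z up, the work surface at z = 0. Lengths are in mm, angles in rad, forces in N, time in s.
With the tool pointing down it reaches from about 400 to 925 mm from the base axis. Payload 5.6 kg.
Tool frame: the origin (TCP) lies midway between the tips of the shut fingers; the grasp point (between the pads) lies hold_point_z behind it (hold_point_z is the distance from the TCP to the grasp point, in mm); z points along the fingers, y is the line along which they close (so a half turn about z gives the same grasp; the last joint's range is limited). The gripper opens to 85 mm and grips with 20 to 120 N. Pads are 22 mm wide; open, the fingers measure 114 mm over their backs; the gripper's body (76 mm by 85 mm) begins 54 mm behind the grasp point. The pads swing forward as they close: fully open they stand 13 mm farther back than shut.
Start: joints at [1.256, 0.468, -0.012, 1.603, 0.006, 1.071, -0.056], TCP at [174.461, -626.156, 231.29] pointing down, gripper open.
Joint ranges: [-2.53, 2.53], [-0.31, 2.02], [-1.57, 1.55], [0.28, 2.44], [-1.29, 4.43], [0.15, 1.84], [-2.92, 2.92]. Speed limits (rad/s): [2.57, 2.57, 3.14, 3.14, 3.14, 3.14, 3.14].

### API

Orientations are given as a unit quaternion [w, x, y, z].
In Python, from station import get_state, camera, hand_in, hold_point_z gives the robot as it stands.
- The arm moves only by the tool play_rows, never from a script. Its argument "deltas" is a list of rows, each an object with "translation": the shift along the world's x, y, z in cm, a list of three; "angular": the turn, a rotation vector about the world's x, y, z in degrees, a list of three. A call has 1 to 20 rows; each row shifts and turns the commanded pose from where the row before left it; what a row does not reach is not made up. A row lasts 1/10 s, in which the tool goes at most 50 mm and 8.59 degrees, less where a joint would pass 70% of its speed; a pose out of reach is approached as far as the arm can. A call with a gripper value outside its range is refused whole. "jaw" is the closure in counts, from 0 (fully open) to 255 (shut), set as the call begins (left out, the last holds). The fingers move at their own pace and stop on an object; "grip_force" is the grip in N (left out, the last holds). Time passes only in rows, so rows that do not move let the fingers close. It gives the time, the measured TCP pose, the force and the opening at its end, in the units of the state.
- get_state(): the state, without advancing time (a new reading comes with each control period).
- camera(name): name is "scene" or "top" or "wrist"; returns a dict with "color" (400x640x3 uint8, red, green, blue), "z_map" (400x640 float32, mm along the optical axis (not along the pixel's ray), 0 where there is no reading), "intrinsics" (3x3 intrinsics, pixels), "extrinsics" (4x4, takes a point from camera to world coordinates). Camera axes: x right, y down, z forward; pixel columns grow to the right and rows downward; lengths in mm; the calibration is good to about 2 mm. A picture is of the moment at which its call begins.
- hand_in(): hands the job in, once; it reports no verdict.
The state is a dict: "t": time; "joint_positions": joint angles; "dq": joint speeds; "effort": joint torques, N m; "tool_pos": TCP position; "tool_rot": TCP orientation; "ft_force": force on the tool from outside, world axes, zero at the start; "ft_torque": the same for the moment, N m; "finger_gap": finger opening in mm.
Only numpy, scipy, OpenCV 4.12 (cv2) and the standard library are available. Lean on these libraries where they do the work, as an engineer would, in place of code of your own. Each camera call takes 0.05 s, during which the arm holds its last target. There are 200 camera calls.

### The job

Put the four hand tools lying on the bench - red and black screwdriver, red pliers, black nippers - back into the drawer, each laid fully home in the foam cut-out that has its outline. Leave the spectacle case and the tape measure where they are.

Things in the scene. Friction and masses are not known exactly. Their poses are not given: they have to be found in the camera images.
- red_driver_grip (a point): Screwdriver with RED handle, 202 mm long; handle 90 mm long, six-sided, 26 x 22 mm; 6 mm bright shaft; 90 g, lying flat. Point: on the handle's axis, 64 mm from the butt and 26 mm from the shaft, 11 mm above what it lies on; grasp across it there (22 to 26 mm wide, along x). Axes: y along the tool to the butt (blade to -y), x across.
- black_driver_grip (a point): Screwdriver with BLACK handle, 172 mm long; handle 90 mm long, six-sided, 26 x 22 mm; 6 mm bright shaft; 90 g, lying flat. Point: on the handle's axis, 64 mm from the butt and 26 mm from the shaft, 11 mm above what it lies on; grasp across it there (22 to 26 mm wide, along x). Axes: y along the tool to the butt (blade to -y), x across.
- red_pliers_pivot (a point): Pliers with RED handles, 181 x 55 x 14 mm, 0.18 kg; pivot 130 mm from the handle ends, 50 mm from the jaw tips. Point: on the pivot, half-way up, 7 mm above what it lies on; grasp across it there (23 mm wide along y; solid 1 to 11 mm above the surface). Axes: x along the tool to the jaws (handles to -x), y across, z up. Handles are the heavy end: grip firmly. Does not open.
- nippers_pivot (a point): Nippers with BLACK handles, 151 x 56 x 14 mm, 0.14 kg; pivot 114 mm from the handle ends, 36 mm from the jaw tips. Point: on the pivot, half-way up, 7 mm above what it lies on; grasp across it there (23 mm wide along y; solid 1 to 11 mm above the surface). Axes: x along the tool to the jaws (handles to -x), y across, z up. Handles are the heavy end: grip firmly. Does not open.
- insert_red_driver_seat (a point): LONGER screwdriver cut-out (210 x 36 mm, shaft part 20 wide) in one of 4 black foam inserts (296 x 80 mm, foam top 33 mm above bench) side by side in a red drawer (rim 27 mm). Point: where the red driver's point lies at home, 11 mm above the cut-out floor, mid-insert. Axes: x along the insert, away from the aluminium pull; z up. Blade goes to +x (tool y along -x). 5 mm clear all round, 3 mm bevel.
- insert_black_driver_seat (a point): SHORTER screwdriver cut-out (180 x 36 mm, shaft part 20 wide), same kind of insert. Point: where the black driver's point lies when home, 11 mm above the floor. Cut-outs are 14 mm deep. Axes: x along the insert, away from the aluminium pull; z up. Blade to +x (tool y along -x). A finger trough 42 mm wide (along x), as deep, crosses the middle (x = 0) of all 4 inserts for the fingers.
- insert_red_pliers_seat (a point): LONGER pliers cut-out (194 mm; 70 wide for the handles, 41 for the jaws), same kind of insert with the same finger trough across x = 0. Point: where the red pliers' pivot lies when home, 7 mm above the cut-out's floor. Axes: x along the insert, away from the aluminium pull; z up. Jaws go to +x (tool x along this x). 5 to 8 mm clear all round, 3 mm bevel.
- insert_nippers_seat (a point): SHORTER pliers cut-out (164 mm; 70 wide for the handles, 41 for the jaws), same kind of insert with the same finger trough across x = 0. Point: where the nippers' pivot lies when home, 7 mm above the cut-out's floor. Axes: x along the insert, away from the aluminium pull; z up. Jaws go to +x (tool x along this x). 5 to 8 mm clear all round, 3 mm bevel.
- glasses_case_mid (a point): Bystander: black spectacle case for the safety glasses, lying on the bench, 61 x 150 x 45 mm, loose; the point is its centre. Leave it where it lies.
- tape_measure_mid (a point): Bystander: yellow tape measure lying on the bench, 65 x 70 x 35 mm; the point is its centre. Leave it where it lies.

How it is judged:
By the outcome, as a careful person would: the job done as asked, in the order asked, and still so for the second after the job is handed in, with the robot touching nothing.
It also fails if it takes over 118 s, if anything falls off the work surface, if the arm or the gripper's body presses on something with over 40 N, if the wrist force passes 120 N, or if a joint passes its speed limit or range.

## Working session

There is one attempt and no reset: what is moved stays moved. The work goes in short steps, Python scripts to look and compute and a tool call to move; the robot and the scene stay as the last step left them, time stands still between calls to the robot, and variables do not carry over. Pictures are saved under pics/ and viewed, on a budget of 14 in all, crops included, one or two more only if the job needs it, and the job is handed in when it is done.

Besides the shell and the picture viewer there is one more tool, called after ">>>" in YAML: its name, and indented under it one key for each argument. play_rows: Moves the arm, as the interface text tells. Its arguments: {"type":"object","properties":{"deltas":{"type":"array","items":{"type":"object","properties":{"translation":{"type":"array","items":{"type":"number"}},"angular":{"type":"array","items":{"type":"number"}}}}},"jaw":{"type":"number"},"grip_force":{"type":"number"}},"required":["deltas"]}

```bash
ls; mkdir -p pics
cat > h.py <<'E'
import numpy as np, cv2
from station import get_state, camera, hand_in, hold_point_z
def save(n,im): cv2.imwrite(f'pics/{n}.png',cv2.cvtColor(im,cv2.COLOR_RGB2BGR))
def onplane(c,uv,z):
    K=c['intrinsics'];T=c['extrinsics']
    uv=np.atleast_2d(np.array(uv,float))
    d=np.c_[(uv-[K[0,2],K[1,2]])/[K[0,0],K[1,1]],np.ones(len(uv))]@T[:3,:3].T
    o=T[:3,3]
    return o+d*((z-o[2])/d[:,2])[:,None]
def pts(c):
    K=c['intrinsics'];T=c['extrinsics'];z=c['z_map'];v,u=np.indices(z.shape)
    p=np.stack([(u-K[0,2])/K[0,0]*z,(v-K[1,2])/K[1,1]*z,z],-1)
    return p@T[:3,:3].T+T[:3,3]
E
python3 - <<'E'
from h import *
print(hold_point_z if not callable(hold_point_z) else hold_point_z())
print(get_state())
for n in('top','scene'):
    c=camera(n);save(n+'0',c['color']);print(n,c['extrinsics'].round(3),c['intrinsics'])
    np.savez(f'{n}0.npz',**c)
E
```

```text
pics
18.700000000000003
{'t': 0.0, 'joint_positions': array([ 1.25600763,  0.46842004, -0.01160906,  1.60368454,  0.00600086,
        1.07139795, -0.05628051]), 'dq': array([ 0.00041016,  0.00066768,  0.00065035, -0.00097531, -0.00158907,
       -0.00138099,  0.00062478]), 'effort': array([-7.02061334e-05, -5.32391882e+01,  2.13512918e-02, -2.51305747e+01,
        1.14947840e-02,  7.60601572e-03,  3.16183798e-05]), 'tool_pos': array([ 174.27217964, -625.58651029,  230.28531121]), 'tool_rot': array([-9.18298562e-04,  9.90782715e-01,  1.35457495e-01, -1.89585689e-04]), 'ft_force': array([ 0.01774792, -0.15255538,  0.50235329]), 'ft_torque': array([ 0.04478173, -0.0388319 ,  0.01082497]), 'finger_gap': 85.45543579732401}
top [[ 4.000000e-03 -9.870000e-01  1.620000e-01  3.588010e+02]
 [-1.000000e+00 -6.000000e-03 -1.200000e-02 -1.137000e+00]
 [ 1.300000e-02 -1.620000e-01 -9.870000e-01  1.057638e+03]
 [ 0.000000e+00  0.000000e+00  0.000000e+00  1.000000e+00]] [[366.42609316   0.         317.16344528]
 [  0.         366.42609316 201.32833903]
 [  0.           0.           1.        ]]
scene [[-5.85000e-01 -5.17000e-01  6.25000e-01 -2.30043e+02]
 [-8.11000e-01  3.69000e-01 -4.54000e-01  5.29963e+02]
 [ 4.00000e-03 -7.72000e-01 -6.35000e-01  8.34747e+02]
 [ 0.00000e+00  0.00000e+00  0.00000e+00  1.00000e+00]] [[458.45973027   0.         319.17979437]
 [  0.         458.45973027 207.80308719]
 [  0.           0.           1.        ]]
```

View pics/top0.png

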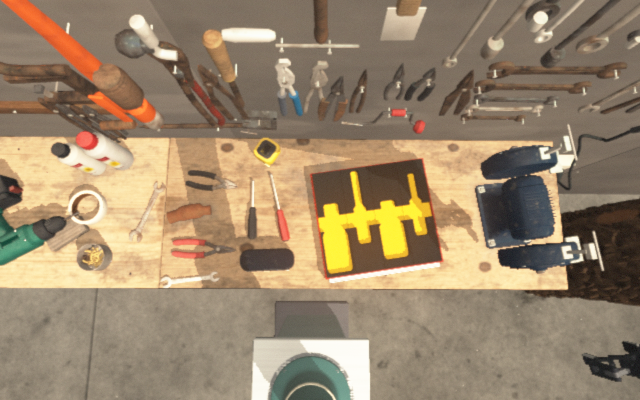

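View pics/scene0.png

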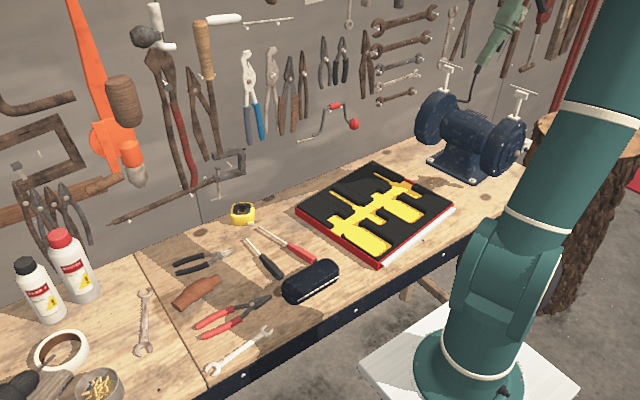

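Run:
```python
from h import *
c=dict(np.load('top0.npz'))
T=c['extrinsics'];K=c['intrinsics']
p=np.linalg.inv(T)@np.array([174,-626,230,1]);q=K@p[:3];print('tcp px',q[:2]/q[2])
P=pts(c)
for uv in[(300,215),(200,215),(265,150),(267,260),(340,180),(335,250),(395,240)]: print(uv,P[uv[1],uv[0]].round(0))
hsv=cv2.cvtColor(c['color'],cv2.COLOR_RGB2HSV);H,S,V=cv2.split(hsv)
print(hsv[250,335],hsv[225,283],hsv[225,252],hsv[245,195],hsv[178,200],hsv[215,230])
w=camera('wrist');print(w['extrinsics'].round(3),w['intrinsics'])
yel=((H>20)&(H<35)&(S>170)&(V>140)).astype(np.uint8)
n,l,st,ce=cv2.connectedComponentsWithStats(yel);i=[i for i in range(1,n) if st[i,4]>100];print(st[i],ce[i])
im=cv2.resize(c['color'][130:300,155:455],None,fx=2.66,fy=2.66,interpolation=cv2.INTER_CUBIC);save('crop0',im)
```

```text
tcp px [600.23894522 348.92144069]
(300, 215) [492.  36.  -2.]
(200, 215) [487. 318.  24.]
(265, 150) [677. 138.  32.]
(267, 260) [362. 123.  41.]
(340, 180) [590. -79.  31.]
(335, 250) [391. -64.  18.]
(395, 240) [ 419. -234.   21.]
[ 28 196 255] [  4 157 246] [16 65 98] [ 15 113 238] [ 14 107 191] [ 14 105 207]
[[ 2.69000e-01 -9.22000e-01 -2.77000e-01  2.45302e+02]
 [-9.63000e-01 -2.59000e-01 -7.50000e-02 -6.06156e+02]
 [-2.00000e-03  2.87000e-01 -9.58000e-01  3.73618e+02]
 [ 0.00000e+00  0.00000e+00  0.00000e+00  1.00000e+00]] [[352.38543779   0.         317.33350627]
 [  0.         352.38543779 200.66927041]
 [  0.           0.           1.        ]]
[[ 319  172  112  101 4418]] [[369.29311906 226.75101856]]
```

View pics/crop0.png

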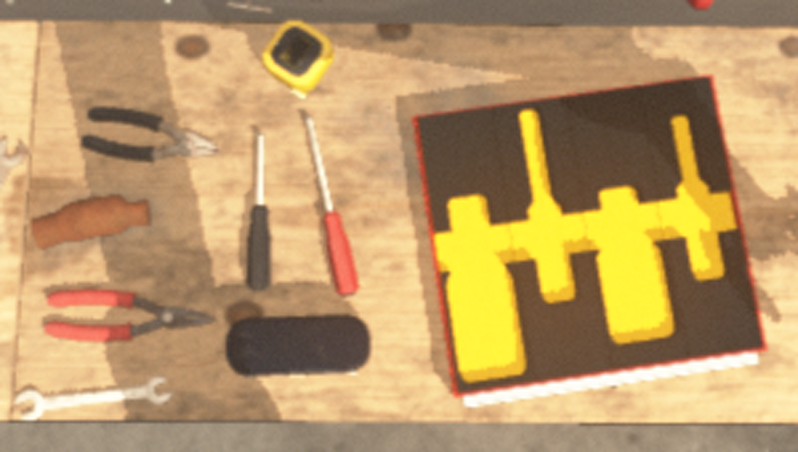

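>>> play_rows:
  deltas:
    - {"translation":[1.66,3.94,0],"angular":[0,0,0]}
    - {"translation":[1.66,3.94,0],"angular":[0,0,0]}
    - {"translation":[1.66,3.94,0],"angular":[0,0,0]}
    - {"translation":[1.66,3.94,0],"angular":[0,0,0]}
    - {"translation":[1.66,3.94,0],"angular":[0,0,0]}
    - {"translation":[1.66,3.94,0],"angular":[0,0,0]}
    - {"translation":[1.66,3.94,0],"angular":[0,0,0]}
    - {"translation":[3.07,2.79,0],"angular":[0,0,-1]}
    - {"translation":[3.07,2.79,0],"angular":[0,0,-1]}
    - {"translation":[3.07,2.79,0],"angular":[0,0,-1]}
    - {"translation":[3.07,2.79,0],"angular":[0,0,-1]}
    - {"translation":[3.07,2.79,0],"angular":[0,0,-1]}
    - {"translation":[3.07,2.79,0],"angular":[0,0,-1]}
    - {"translation":[3.07,2.79,0],"angular":[0,0,-1]}
    - {"translation":[0,0,0],"angular":[0,0,0]}
    - {"translation":[0,0,0],"angular":[0,0,0]}

```text
t: 1.75
tool_pos: [505.6, -154.3, 230.8]
tool_rot: [-0.0, 0.997, 0.076, -0.001]
ft_force: [-0.7, -0.7, 0.3]
finger_gap: 85.5
```

Run:
```python
from h import *
s=get_state();print(s['t'],s['tool_pos'],s['tool_rot'],s['joint_positions'].round(2))
w=camera('wrist');save('w1',w['color']);np.savez('w1.npz',**w)
```

```text
1.75 [ 505.61597927 -154.25758166  230.80755372] [-1.84421938e-04  9.97116025e-01  7.58901631e-02 -5.30460229e-04] [ 0.51  0.29 -0.33  1.88  0.11  0.99 -1.29]
```

View pics/w1.png

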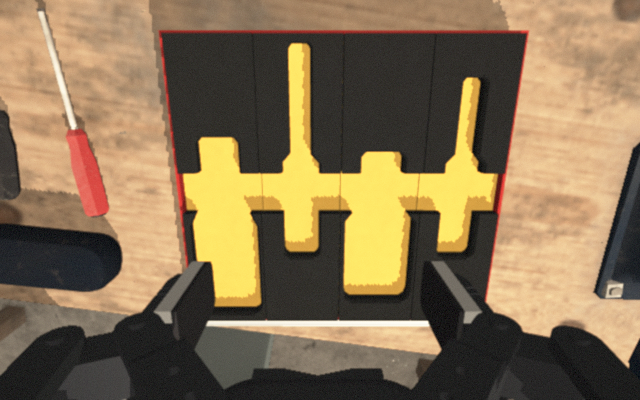

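```bash
cat > d.py <<'E'
from h import *
w=dict(np.load('w1.npz'))
# homography pixel -> mm grid on z=33: gx = (x-300), gy=(y+360)  ; image col=gy*2,row=gx*2
src=np.float32([[100,20],[560,20],[560,390],[100,390]])
W=onplane(w,src,33)[:,:2]
dst=np.float32(np.c_[(W[:,1]+360)*2,(W[:,0]-300)*2])
Hm=cv2.getPerspectiveTransform(src,dst)
im=cv2.warpPerspective(w['color'],Hm,(760,760),flags=cv2.INTER_LINEAR)
hsv=cv2.cvtColor(im,cv2.COLOR_RGB2HSV);h,s,v=cv2.split(hsv)
yel=((h>18)&(h<35)&(s>150)&(v>130))
red=(((h<6)|(h>172))&(s>150)&(v>90))
# top rim line: max x red per column
def fit(pts):
    vx,vy,x0,y0=cv2.fitLine(np.float32(pts),cv2.DIST_HUBER,0,.01,.01).ravel();return vx,vy,x0,y0
yy=yel.astype(np.uint8)
n,l,st,ce=cv2.connectedComponentsWithStats(yy);k=1+np.argmax(st[1:,4]);m=(l==k)
r,c=np.nonzero(m);X=300+r/2.;Y=-360+c/2.
# angle: maximise sharpness of the projection profile
best=max(np.arange(0,16,.1),key=lambda a:(lambda p:np.sum(np.diff(np.histogram(p,np.arange(-500,500,1))[0].astype(float))**2))(-X*np.sin(np.radians(a))+Y*np.cos(np.radians(a))))
bx=max(np.arange(0,16,.1),key=lambda a:(lambda p:np.sum(np.diff(np.histogram(p,np.arange(0,900,1))[0].astype(float))**2))(X*np.cos(np.radians(a))+Y*np.sin(np.radians(a))))
a=np.radians((best+bx)/2);print('angles',best,bx)
U=X*np.cos(a)+Y*np.sin(a);Vv=-X*np.sin(a)+Y*np.cos(a)
hu=np.histogram(U,np.arange(U.min(),U.max(),4))
print([(int(b),int(n/16)) for n,b in zip(*hu)])
np.savez('yel.npz',U=U,V=Vv,a=a)
E
python3 d.py
```

```text
angles 9.0 8.700000000000001
[(324, 45), (328, 50), (332, 50), (336, 59), (340, 110), (344, 114), (348, 114), (352, 92), (356, 71), (360, 68), (364, 72), (368, 70), (372, 67), (376, 64), (380, 73), (384, 77), (388, 100), (392, 139), (396, 141), (400, 141), (404, 130), (408, 109), (412, 102), (416, 110), (420, 119), (424, 116), (428, 124), (432, 133), (436, 248), (440, 255), (444, 264), (448, 266), (452, 269), (456, 266), (460, 246), (464, 238), (468, 245), (472, 228), (476, 107), (480, 104), (484, 111), (488, 109), (492, 94), (496, 64), (500, 66), (504, 67), (508, 50), (512, 32), (516, 30), (520, 33), (524, 34), (528, 32), (532, 29), (536, 32), (540, 29), (544, 24), (548, 26), (552, 27), (556, 28), (560, 28), (564, 14), (568, 11), (572, 13), (576, 9), (580, 9), (584, 11), (588, 13)]
```

```bash
sed -i 's/(s>150)&(v>130)/(s>165)\&(v>90)/;s/h>18/h>14/' d.py; python3 d.py|head -1
cat > e.py <<'E'
from h import *
d=np.load('yel.npz');U,V,a=d['U'],d['V'],float(d['a'])
occ=lambda p,q,lo,hi,f:[x for x in np.arange(int(p.min()),int(p.max())+1) if f(np.sum((p>=x)&(p<x+1)&(q>=lo)&(q<hi))/4)]
# trough: rows with total width >220
t=[x for x in range(int(U.min()),int(U.max())) if np.sum((U>=x)&(U<x+1))/4>215];print('trough',t[0],t[-1]+1)
def runs(v):
    v=np.array(v);s=np.split(v,np.nonzero(np.diff(v)>2)[0]+1);return [(r[0],r[-1]+1) for r in s if len(r)>4]
for lo,hi in[(425,431),(400,420),(482,492),(510,540)]: print(lo,hi,runs(occ(V,U,lo,hi,lambda n:n>.5*(hi-lo))))
for vs in runs(occ(V,U,482,490,lambda n:n>4)):
    m=(vs[0]+vs[1])/2; print(vs,m,'U span',runs(occ(U,V,m-5,m+5,lambda n:n>5)))
E
python3 e.py
```

```text
angles 9.1 8.6Traceback (most recent call last):
  File "e.py", line 5, in <module>
    t=[x for x in range(int(U.min()),int(U.max())) if np.sum((U>=x)&(U<x+1))/4>215];print('trough',t[0],t[-1]+1)
                                                                                                   ~^^^
IndexError: list index out of range
```

```bash
sed -i 's/(s>165)&(v>90)/(s>130)\&(v>90)/' d.py; python3 d.py|head -1; python3 e.py
```

```text
angles 8.9 8.700000000000001
trough 437 477
425 431 [(np.int64(-387), np.int64(-354)), (np.int64(-325), np.int64(-259)), (np.int64(-231), np.int64(-194)), (np.int64(-163), np.int64(-102))]
400 420 [(np.int64(-387), np.int64(-354)), (np.int64(-325), np.int64(-257)), (np.int64(-231), np.int64(-194)), (np.int64(-167), np.int64(-100))]
482 492 [(np.int64(-386), np.int64(-355)), (np.int64(-311), np.int64(-271)), (np.int64(-230), np.int64(-195)), (np.int64(-153), np.int64(-114))]
510 540 [(np.int64(-379), np.int64(-362)), (np.int64(-223), np.int64(-202))]
(np.int64(-386), np.int64(-355)) -370.5 U span [(np.int64(391), np.int64(566))]
(np.int64(-311), np.int64(-271)) -291.0 U span [(np.int64(340), np.int64(498))]
(np.int64(-231), np.int64(-195)) -213.0 U span [(np.int64(391), np.int64(595))]
(np.int64(-153), np.int64(-114)) -133.5 U span [(np.int64(325), np.int64(512))]
```

>>> play_rows:
  deltas:
    - {"translation":[0.43,4.55,0.5],"angular":[0,0,0]}
    - {"translation":[0.43,4.55,0.5],"angular":[0,0,0]}
    - {"translation":[0.43,4.55,0.5],"angular":[0,0,0]}
    - {"translation":[0.43,4.55,0.5],"angular":[0,0,0]}
    - {"translation":[0.43,4.55,0.5],"angular":[0,0,0]}
    - {"translation":[0.43,4.55,0.5],"angular":[0,0,0]}
    - {"translation":[0.43,4.55,0.5],"angular":[0,0,0]}
    - {"translation":[0.43,4.55,0.5],"angular":[0,0,0]}
    - {"translation":[0,0,0],"angular":[0,0,0]}
    - {"translation":[0,0,0],"angular":[0,0,0]}

```text
t: 2.8
tool_pos: [539.8, 208.3, 271.0]
tool_rot: [0.0, 0.997, 0.075, -0.0]
ft_force: [0.3, -0.6, -0.7]
finger_gap: 85.7
```

Run:
```python
from h import *
w0=dict(np.load('w1.npz'));C=w0['extrinsics'][:3,3];a=np.radians(8.8)
for n,v in(('redd',-212.7),('blackd',-370.5),('pliers',-133.5),('nip',-291)):
    p=np.array([457*np.cos(a)-v*np.sin(a),457*np.sin(a)+v*np.cos(a),33])
    p=C+(p-C)*(C[2]-30)/(C[2]-33);print(n,p.round(1))
s=get_state();print(s['t'],s['tool_pos'],s['tool_rot'],s['joint_positions'].round(2))
w=camera('wrist');save('w2',w['color']);np.savez('w2.npz',**w)
```

```text
redd [ 483.3 -140.3   30. ]
blackd [ 507.7 -297.6   30. ]
pliers [471.1 -61.3  30. ]
nip [ 495.4 -218.3   30. ]
2.8 [539.76855304 208.25898439 271.01812581] [ 4.81429206e-04  9.97193454e-01  7.48659353e-02 -2.72641184e-04] [-0.04  0.36 -0.5   1.71  0.19  1.12 -2.01]
```

View pics/w2.png

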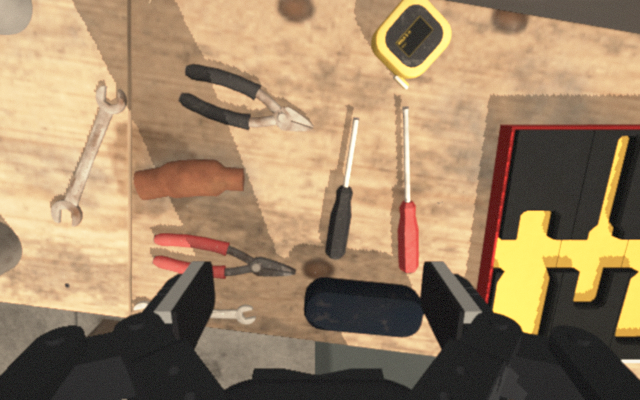

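```bash
cat > drv.py <<'E'
from h import *
import sys
def driver(w,mask,roi,L,axis_hint=None):
    x0,y0,x1,y1=roi;m=np.zeros_like(mask,np.uint8);m[y0:y1,x0:x1]=mask[y0:y1,x0:x1]
    n,l,st,_=cv2.connectedComponentsWithStats(m);k=1+np.argmax(st[1:,4])
    v,u=np.nonzero(l==k);P=onplane(w,np.c_[u,v],11)[:,:2]
    (cx,cy),(a,b),ang=cv2.minAreaRect(np.float32(P))
    c,V=cv2.PCACompute(np.float32(P),None)
    d=V[0]*np.sign(V[0][0]); t=(P-c)@d; s=(P-c)@V[1]
    med=[np.median(s[(t>q-3)&(t<q+3)]) for q in np.linspace(t.min()+5,t.max()-5,8)]
    print('area',st[k],'rect',a,b,'axis deg',np.degrees(np.arctan2(d[1],d[0])),'len',t.min(),t.max(),'ctr',c,'side med',np.round(med,1))
    butt=c[0]+d*t.min();front=c[0]+d*t.max()
    print('grip from butt',butt+64*d,'from front',front-26*d)
w=dict(np.load('w2.npz'));h,s,v=cv2.split(cv2.cvtColor(w['color'],cv2.COLOR_RGB2HSV))
driver(w,((h<8)|(h>172))&(s>130)&(v>80),(385,195,430,285),202)
driver(w,(v<90)|((v<130)&(s<75)),(320,184,358,262),172)
t=onplane(w,[[405.5,107],[356.5,118]],3);print('tips',t)
E
python3 drv.py
```

```text
area [ 398  201   21   72 1315] rect 95.38585662841797 24.992891311645508 axis deg 14.000443 len -46.819594856661816 48.662574398537146 ctr [[461.85165  83.36244]] side med [ 0.1  0.4  0.2  0.  -0.2  0.7 -0.7  0.3]
grip from butt [478.52169396  87.51888682] from front [483.84100811  88.84518458]
area [ 325  186   27   73 1291] rect 94.01490020751953 24.666791915893555 axis deg 1.1988243 len -45.76860966629975 48.24626153667029 ctr [[467.12302 170.86484]] side med [-0.3 -0.   0.   0.1 -0.1 -0.   0.1  0.1]
grip from butt [485.35041425 171.24627306] from front [489.364406   171.33027182]
tips [[614.57731753 119.05892303   3.        ]
 [594.35255493 171.5153798    3.        ]]
```

>>> play_rows:
  deltas:
    - {"translation":[-0.99,-2.01,-3.5],"angular":[0,0,0.8]}
    - {"translation":[-0.99,-2.01,-3.5],"angular":[0,0,0.8]}
    - {"translation":[-0.99,-2.01,-3.5],"angular":[0,0,0.8]}
    - {"translation":[-0.99,-2.01,-3.5],"angular":[0,0,0.8]}
    - {"translation":[-0.99,-2.01,-3.5],"angular":[0,0,0.9]}
    - {"translation":[-0.99,-2.01,-3.5],"angular":[0,0,0.8]}
    - {"translation":[0,0,0],"angular":[0,0,0]}
    - {"translation":[0,0,0],"angular":[0,0,0]}
  jaw: 100
  grip_force: 60

```text
t: 3.65
tool_pos: [480.3, 86.1, 61.1]
tool_rot: [0.0, 0.993, 0.115, -0.001]
ft_force: [-0.0, -0.2, 1.0]
finger_gap: 51.9
```

>>> play_rows:
  deltas:
    - {"translation":[0,0.1,-2],"angular":[0,0,0]}
    - {"translation":[0,0,-2],"angular":[0,0,0]}
    - {"translation":[0,0,-1],"angular":[0,0,0]}
    - {"translation":[0,0,-0.5],"angular":[0,0,0]}
    - {"translation":[0,0,-0.25],"angular":[0,0,0]}
    - {"translation":[0,0,0],"angular":[0,0,0]}
    - {"translation":[0,0,0],"angular":[0,0,0]}

```text
t: 4.35
tool_pos: [481.1, 89.5, 4.5]
tool_rot: [-0.0, 0.993, 0.117, 0.001]
ft_force: [-0.2, 0.9, -0.2]
finger_gap: 52.2
```

>>> play_rows:
  deltas:
    - {"translation":[0,0,0],"angular":[0,0,0]}
    - {"translation":[0,0,0],"angular":[0,0,0]}
    - {"translation":[0,0,0],"angular":[0,0,0]}
    - {"translation":[0,0,0],"angular":[0,0,0]}
    - {"translation":[0,0,0],"angular":[0,0,0]}
    - {"translation":[0,0,0],"angular":[0,0,0]}
  jaw: 255

```text
t: 4.95
tool_pos: [481.0, 89.4, 4.5]
tool_rot: [0.0, 0.993, 0.117, 0.0]
ft_force: [-1.4, 0.6, 6.2]
finger_gap: 21.6
```

>>> play_rows:
  deltas:
    - {"translation":[0,0,1],"angular":[0,0,0]}
    - {"translation":[0,0,3],"angular":[0,0,0]}
    - {"translation":[0,0,4],"angular":[0,0,0]}
    - {"translation":[0.05,-3.8,1],"angular":[0,0,-0.8]}
    - {"translation":[0.05,-3.8,0],"angular":[0,0,-0.8]}
    - {"translation":[0.05,-3.8,0],"angular":[0,0,-0.8]}
    - {"translation":[0.05,-3.8,0],"angular":[0,0,-0.8]}
    - {"translation":[0,-3.8,0],"angular":[0,0,-0.8]}
    - {"translation":[0,-3.97,0],"angular":[0,0,-0.6]}
    - {"translation":[0,0,-1],"angular":[0,0,0]}
    - {"translation":[0,0,0],"angular":[0,0,0]}

```text
t: 6.05
tool_pos: [481.4, -141.0, 83.2]
tool_rot: [-0.0, 0.997, 0.076, -0.001]
ft_force: [-0.7, 0.8, 0.1]
finger_gap: 21.1
```

Run:
```python
from h import *
s=get_state();print(s['t'],s['tool_pos'],s['tool_rot'],s['joint_positions'].round(2))
w=camera('wrist');save('w3',w['color']);np.savez('w3.npz',**w)
```

```text
6.05 [ 481.41763536 -141.03068226   83.17402632] [-3.92619448e-04  9.97103827e-01  7.60457836e-02 -9.18094132e-04] [ 0.53  0.48 -0.38  2.05  0.28  0.67 -1.45]
```

View pics/w3.png

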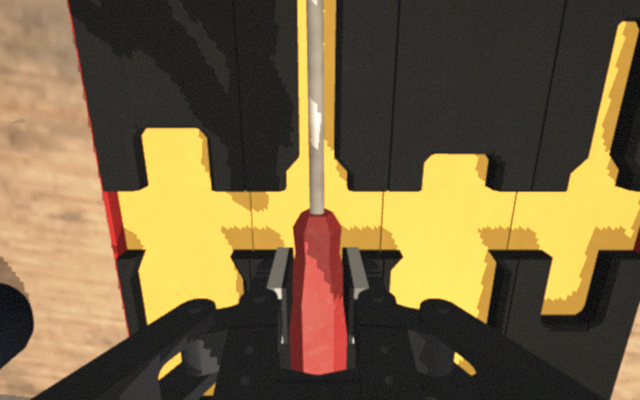

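Run:
```python
from h import *
w=dict(np.load('w3.npz'));s=np.array([481.4,-141.0])
a=np.radians(8.7);d=np.array([np.cos(a),np.sin(a)]);n=np.array([-d[1],d[0]])
for z in(88,91):
  for uv in[(317,212),(313,5),(315,120)]:
    p=onplane(w,[uv],z)[0,:2]-s;print(z,uv,p@d,p@n)
for uv in [(299.5,5),(336,5),(299.5,120),(334,120)]:
    p=onplane(w,[uv],30)[0,:2]-s;print(uv,p@d,p@n)
```

```text
88 (317, 212) 27.276170482629908 0.17943181443551567
88 (313, 5) 103.90687103570379 1.6759511048841422
88 (315, 120) 64.4702477149796 0.9909791479770923
91 (317, 212) 28.287493069763368 0.17248077862836156
91 (313, 5) 103.25529262426787 1.6365253115124077
91 (315, 120) 64.67445164439307 0.9664173783309882
(299.5, 5) 116.49674839664819 9.165136719889697
(336, 5) 116.51649755901472 -9.02062208232209
(299.5, 120) 60.50877087463346 9.90064245595622
(334, 120) 60.538892510668724 -8.871797329216527
```

>>> play_rows:
  deltas:
    - {"translation":[0.03,0.05,-2],"angular":[0,0,0]}
    - {"translation":[0,0,-1.5],"angular":[0,0,0]}
    - {"translation":[0,0,-1],"angular":[0,0,0]}
    - {"translation":[0,0,-0.7],"angular":[0,0,0]}
    - {"translation":[0,0,-0.3],"angular":[0,0,0]}
    - {"translation":[0,0,-0.3],"angular":[0,0,0]}
    - {"translation":[0,0,0],"angular":[0,0,0]}
    - {"translation":[0,0,0],"angular":[0,0,0]}

```text
t: 6.9
tool_pos: [483.1, -139.9, 26.1]
tool_rot: [0.0, 0.997, 0.077, 0.0]
ft_force: [-0.1, -0.4, -0.7]
finger_gap: 21.0
```

>>> play_rows:
  deltas:
    - {"translation":[-0.05,0,-0.15],"angular":[0,0,0]}
    - {"translation":[0,0,0],"angular":[0,0,0]}
    - {"translation":[0,0,0],"angular":[0,0,0]}

```text
t: 7.2
tool_pos: [482.4, -139.9, 24.4]
tool_rot: [0.0, 0.997, 0.077, 0.0]
ft_force: [-0.4, -0.1, -0.4]
finger_gap: 21.5
```

>>> play_rows:
  deltas:
    - {"translation":[0,0,0],"angular":[0,0,0]}
    - {"translation":[0,0,0],"angular":[0,0,0]}
    - {"translation":[0,0,0],"angular":[0,0,0]}
    - {"translation":[0,0,0],"angular":[0,0,0]}
    - {"translation":[0,0,1],"angular":[0,0,0]}
    - {"translation":[0,0,2],"angular":[0,0,0]}
    - {"translation":[0,0,3],"angular":[0,0,0]}
    - {"translation":[0,0,4],"angular":[0,0,0]}
    - {"translation":[0,0,4],"angular":[0,0,0]}
  jaw: 140

```text
t: 8.1
tool_pos: [482.0, -139.6, 166.1]
tool_rot: [-0.0, 0.997, 0.077, -0.0]
ft_force: [0.2, -1.2, -0.1]
finger_gap: 38.4
```

>>> play_rows:
  deltas:
    - {"translation":[0.06,3.88,0],"angular":[0,0,-1]}
    - {"translation":[0.06,3.88,-1],"angular":[0,0,-1]}
    - {"translation":[0.06,3.88,-1],"angular":[0,0,-1]}
    - {"translation":[0.06,3.88,-1],"angular":[0,0,-1]}
    - {"translation":[0.06,3.88,-1],"angular":[0,0,-1]}
    - {"translation":[0.06,3.88,-1.5],"angular":[0,0,-1]}
    - {"translation":[0.06,3.88,-2],"angular":[0,0,-1]}
    - {"translation":[0.06,3.9,-3],"angular":[0,0,-1]}
    - {"translation":[0,0,0],"angular":[0,0,0]}
    - {"translation":[0,0,0],"angular":[0,0,0]}
  jaw: 100

```text
t: 9.1
tool_pos: [486.3, 171.8, 59.1]
tool_rot: [0.0, 1.0, 0.009, -0.001]
ft_force: [-0.7, -1.1, 0.5]
finger_gap: 52.1
```

>>> play_rows:
  deltas:
    - {"translation":[0,-0.05,-2],"angular":[0,0,0]}
    - {"translation":[0,0,-1.8],"angular":[0,0,0]}
    - {"translation":[0,0,-1],"angular":[0,0,0]}
    - {"translation":[0,0,-0.5],"angular":[0,0,0]}
    - {"translation":[0,0,-0.2],"angular":[0,0,0]}
    - {"translation":[0,0,0],"angular":[0,0,0]}
    - {"translation":[0,0,0],"angular":[0,0,0]}

```text
t: 9.8
tool_pos: [487.7, 170.3, 4.9]
tool_rot: [-0.0, 1.0, 0.007, 0.001]
ft_force: [1.0, -0.1, 0.1]
finger_gap: 52.0
```

>>> play_rows:
  deltas:
    - {"translation":[0,0,0],"angular":[0,0,0]}
    - {"translation":[0,0,0],"angular":[0,0,0]}
    - {"translation":[0,0,0],"angular":[0,0,0]}
    - {"translation":[0,0,0],"angular":[0,0,0]}
    - {"translation":[0,0,0],"angular":[0,0,0]}
    - {"translation":[0,0,0],"angular":[0,0,0]}
  jaw: 255

```text
t: 10.4
tool_pos: [487.5, 170.4, 5.0]
tool_rot: [0.0, 1.0, 0.008, 0.0]
ft_force: [-1.0, -0.6, 5.1]
finger_gap: 21.3
```

>>> play_rows:
  deltas:
    - {"translation":[0,0,1],"angular":[0,0,0]}
    - {"translation":[0,0,3],"angular":[0,0,0]}
    - {"translation":[0,0,4],"angular":[0,0,0]}
    - {"translation":[0.18,-4.25,1],"angular":[0,0,0.7]}
    - {"translation":[0.18,-4.25,0],"angular":[0,0,0.7]}
    - {"translation":[0.18,-4.25,0],"angular":[0,0,0.7]}
    - {"translation":[0.18,-4.25,0],"angular":[0,0,0.7]}
    - {"translation":[0.18,-4.25,0],"angular":[0,0,0.7]}
    - {"translation":[0.18,-4.25,0],"angular":[0,0,0.7]}
    - {"translation":[0.18,-4.25,0],"angular":[0,0,0.7]}
    - {"translation":[0.18,-4.25,0],"angular":[0,0,0.7]}
    - {"translation":[0.18,-4.25,0],"angular":[0,0,0.7]}
    - {"translation":[0.18,-4.25,0],"angular":[0,0,0.8]}
    - {"translation":[0.2,-4.3,0],"angular":[0,0,0.8]}
    - {"translation":[0,0,-1],"angular":[0,0,0]}
    - {"translation":[0,0,0],"angular":[0,0,0]}

```text
t: 12.0
tool_pos: [505.7, -298.4, 83.3]
tool_rot: [-0.001, 0.997, 0.075, -0.001]
ft_force: [-0.1, 2.1, -2.0]
finger_gap: 21.2
```

Run:
```python
from h import *
s=get_state();print(s['t'],s['tool_pos'],s['tool_rot'],s['joint_positions'].round(2))
w=camera('wrist');save('w4',w['color']);np.savez('w4.npz',**w)
```

```text
12.0 [ 505.73017774 -298.40090563   83.31822132] [-7.52389920e-04  9.97179792e-01  7.50393795e-02 -9.94269962e-04] [ 0.78  0.6  -0.4   1.84  0.32  0.77 -1.21]
```

View pics/w4.png

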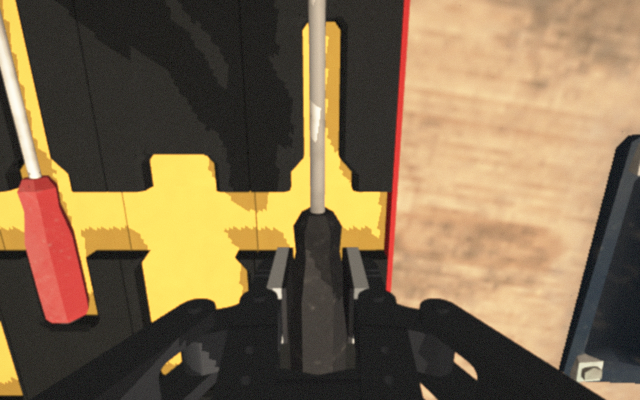

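Run:
```python
from h import *
w=dict(np.load('w4.npz'));s=np.array([505.7,-298.4])
a=np.radians(8.6);d=np.array([np.cos(a),np.sin(a)]);n=np.array([-d[1],d[0]])
for uv in[(317,211),(316.5,5),(317,120)]:
    p=onplane(w,[uv],90)[0,:2]-s;print(uv,p@d,p@n)
for uv in [(303,40),(341,40),(303,120),(338.5,120),(322,22),(365,191),(365,251)]:
    p=onplane(w,[uv],30)[0,:2]-s;print(uv,p@d,p@n)
```

```text
(317, 211) 28.335014255042818 0.19623377373198436
(316.5, 5) 103.50949013226028 0.43915050830219626
(317, 120) 64.60236849673346 0.22989803614542376
(303, 40) 100.5063695344603 7.634833712095268
(341, 40) 100.52305057856763 -11.810018502595238
(303, 120) 60.502787974779054 8.056910517992389
(338.5, 120) 60.529357669668315 -11.273046716900646
(322, 22) 108.85915419215378 -2.0468619063818063
(365, 191) 20.51345822607999 -27.308442604473214
(365, 251) -17.284648687240683 -28.83061296106094
```

>>> play_rows:
  deltas:
    - {"translation":[0,-0.2,-2],"angular":[0,0,0]}
    - {"translation":[0,0,-1.5],"angular":[0,0,0]}
    - {"translation":[0,0,-1],"angular":[0,0,0]}
    - {"translation":[0,0,-0.7],"angular":[0,0,0]}
    - {"translation":[0,0,-0.3],"angular":[0,0,0]}
    - {"translation":[0,0,-0.3],"angular":[0,0,0]}
    - {"translation":[0,0,0],"angular":[0,0,0]}
    - {"translation":[0,0,0],"angular":[0,0,0]}

```text
t: 12.85
tool_pos: [507.4, -299.9, 26.7]
tool_rot: [0.0, 0.997, 0.076, 0.0]
ft_force: [-0.3, 0.3, -1.0]
finger_gap: 21.6
```

>>> play_rows:
  deltas:
    - {"translation":[-0.1,0,-0.15],"angular":[0,0,0]}
    - {"translation":[0,0,0],"angular":[0,0,0]}
    - {"translation":[0,0,0],"angular":[0,0,0]}

```text
t: 13.15
tool_pos: [506.1, -299.8, 24.9]
tool_rot: [0.0, 0.997, 0.076, 0.0]
ft_force: [-0.7, -1.1, -0.1]
finger_gap: 21.1
```

>>> play_rows:
  deltas:
    - {"translation":[0,0,0],"angular":[0,0,0]}
    - {"translation":[0,0,0],"angular":[0,0,0]}
    - {"translation":[0,0,0],"angular":[0,0,0]}
    - {"translation":[0,0,0],"angular":[0,0,0]}
    - {"translation":[0,0,1],"angular":[0,0,0]}
    - {"translation":[0,0,2],"angular":[0,0,0]}
    - {"translation":[0,0,3],"angular":[0,0,0]}
    - {"translation":[0,0,4],"angular":[0,0,0]}
    - {"translation":[0,0,4],"angular":[0,0,0]}
    - {"translation":[0,0,1],"angular":[0,0,0]}
  jaw: 140

```text
t: 14.15
tool_pos: [508.7, -300.6, 180.4]
tool_rot: [0.002, 0.997, 0.077, 0.003]
ft_force: [0.4, -0.3, -0.2]
finger_gap: 38.3
```

Run:
```python
from h import *
w=dict(np.load('w2.npz'))
print(onplane(w,[(258,265),(295,270),(155,240),(155,265),(268,112),(309,127),(190,72),(183,100)],7).round(0))
```

```text
[[396. 263.   7.]
 [396. 215.   7.]
 [411. 394.   7.]
 [376. 393.   7.]
 [586. 271.   7.]
 [577. 223.   7.]
 [615. 360.   7.]
 [585. 366.   7.]]
```

>>> play_rows:
  deltas:
    - {"translation":[-0.15,4.6,0.6],"angular":[0,0,6.2]}
    - {"translation":[-0.15,4.6,0.6],"angular":[0,0,6.2]}
    - {"translation":[-0.15,4.6,0.6],"angular":[0,0,6.2]}
    - {"translation":[-0.15,4.6,0.6],"angular":[0,0,6.2]}
    - {"translation":[-0.15,4.6,0.6],"angular":[0,0,6.2]}
    - {"translation":[-0.15,4.6,0.6],"angular":[0,0,6.2]}
    - {"translation":[-0.15,4.6,0.6],"angular":[0,0,6.2]}
    - {"translation":[-0.15,4.6,0.6],"angular":[0,0,6.2]}
    - {"translation":[-0.15,4.6,0.6],"angular":[0,0,6.3]}
    - {"translation":[-0.15,4.6,0.6],"angular":[0,0,6.3]}
    - {"translation":[-0.15,4.6,0.6],"angular":[0,0,6.3]}
    - {"translation":[-0.15,4.7,0.6],"angular":[0,0,6.3]}
    - {"translation":[-0.15,4.7,0.6],"angular":[0,0,6.3]}
    - {"translation":[0,0,0],"angular":[0,0,0]}
    - {"translation":[0,0,0],"angular":[0,0,0]}
    - {"translation":[0,0,0],"angular":[0,0,0]}
  jaw: 60
  grip_force: 100

```text
t: 15.75
tool_pos: [486.8, 298.8, 252.3]
tool_rot: [0.0, 0.709, 0.706, -0.001]
ft_force: [-0.1, -0.3, -0.6]
finger_gap: 65.4
```

Run:
```python
from h import *
s=get_state();print(s['t'],s['tool_pos'],s['tool_rot'],s['joint_positions'].round(2))
w=camera('wrist');save('w5',w['color']);np.savez('w5.npz',**w)
```

```text
15.75 [486.81939865 298.79517112 252.26115961] [ 4.20028618e-04  7.08531646e-01  7.05678505e-01 -7.60339324e-04] [ 0.09  0.49 -0.93  1.73  0.43  1.14 -0.97]
```

View pics/w5.png

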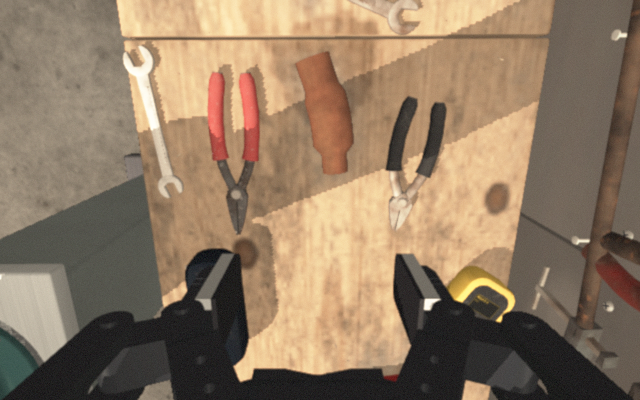

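Run:
```python
from h import *
w=dict(np.load('w5.npz'));h,s,v=cv2.split(cv2.cvtColor(w['color'],cv2.COLOR_RGB2HSV))
def an(name,mask,roi,tip,piv,back):
    x0,y0,x1,y1=roi;m=np.zeros_like(h);m[y0:y1,x0:x1]=mask[y0:y1,x0:x1]
    n,l,st,ce=cv2.connectedComponentsWithStats(m);ks=1+np.argsort(-st[1:,4])[:2];print(name,st[ks])
    C=[onplane(w,np.argwhere(l==k)[:,::-1],8)[:,:2] for k in ks]
    dirs=[];
    for c in C:
        V=cv2.PCACompute(np.float32(c),None)[1][0];V=V*-np.sign(V[1]);dirs.append(V)
    mid=(C[0].mean(0)+C[1].mean(0))/2
    bis=sum(dirs);bis/=np.linalg.norm(bis)
    t=onplane(w,[tip],7)[0,:2];p=onplane(w,[piv],12)[0,:2];d=(t-mid);d/=np.linalg.norm(d)
    far=min(((np.vstack(C)-mid)@d))
    print('mid',mid,'tip',t,'piv seen',p,'ang mid->tip',np.degrees(np.arctan2(*d[::-1])),'bisector',np.degrees(np.arctan2(*bis[::-1])),
     'piv from tip',t-back*d,'len',(t-mid)@d-far)
    print('piv from end',mid+d*(far+(130 if back==50 else 114)), 'piv offset', (p-mid)@np.array([-d[1],d[0]]))
an('pl',((h<8)|(h>172))&(s>120)&(v>70),(203,66,262,165),(238.5,232),(237,194),50)
an('nip',(v<75),(380,90,450,182),(397.5,228),(402,202),36)
```

```text
pl [[ 239   73   21   89 1324]
 [ 208   73   20   88 1291]]
mid [397.20869932 349.42176012] tip [393.85908262 216.99534347] piv seen [396.48158603 265.06014864] ang mid->tip -91.44894040721303 bisector -91.46557 piv from tip [395.12338689 266.97935626] len 177.4623257154634
piv from end [395.05921904 264.44249338] piv offset 1.4062941095838695
nip [[386  97  31  73 968]
 [417 103  29  69 748]]
mid [595.75098301 331.92220465] tip [581.58606094 221.47828575] piv seen [583.51319962 255.03928324] ang mid->tip -97.30853872376524 bisector -99.6681 piv from tip [586.16570835 257.18580358] len 147.11946488989906
piv from end [585.79926849 254.32867139] piv offset -2.357894348798734
```

>>> play_rows:
  deltas:
    - {"translation":[-1.52,-0.56,-3.2],"angular":[0,0,-0.2]}
    - {"translation":[-1.52,-0.56,-3.2],"angular":[0,0,-0.2]}
    - {"translation":[-1.52,-0.55,-3.2],"angular":[0,0,-0.2]}
    - {"translation":[-1.52,-0.55,-3.2],"angular":[0,0,-0.2]}
    - {"translation":[-1.52,-0.55,-3.2],"angular":[0,0,0]}
    - {"translation":[-1.52,-0.56,-3.2],"angular":[0,0,0]}
    - {"translation":[0,0,0],"angular":[0,0,0]}
    - {"translation":[0,0,0],"angular":[0,0,0]}
  jaw: 100

```text
t: 16.6
tool_pos: [396.4, 266.5, 61.4]
tool_rot: [0.0, 0.713, 0.701, 0.0]
ft_force: [-0.0, 0.3, 0.2]
finger_gap: 51.7
```

>>> play_rows:
  deltas:
    - {"translation":[-0.05,-0.05,-2],"angular":[0,0,0]}
    - {"translation":[0,0,-2],"angular":[0,0,0]}
    - {"translation":[0,0,-1],"angular":[0,0,0]}
    - {"translation":[0,0,-0.6],"angular":[0,0,0]}
    - {"translation":[0,0,-0.25],"angular":[0,0,0]}
    - {"translation":[0,0,0],"angular":[0,0,0]}
    - {"translation":[0,0,0],"angular":[0,0,0]}

```text
t: 17.3
tool_pos: [395.4, 266.8, 2.9]
tool_rot: [0.0, 0.713, 0.701, 0.001]
ft_force: [0.3, -0.4, 0.0]
finger_gap: 52.1
```

>>> play_rows:
  deltas:
    - {"translation":[0,0,0],"angular":[0,0,0]}
    - {"translation":[0,0,0],"angular":[0,0,0]}
    - {"translation":[0,0,0],"angular":[0,0,0]}
    - {"translation":[0,0,0],"angular":[0,0,0]}
    - {"translation":[0,0,0],"angular":[0,0,0]}
    - {"translation":[0,0,0],"angular":[0,0,0]}
  jaw: 255

```text
t: 17.9
tool_pos: [395.3, 266.5, 2.6]
tool_rot: [0.0, 0.713, 0.701, 0.0]
ft_force: [-0.6, -1.5, 5.6]
finger_gap: 20.0
```

>>> play_rows:
  deltas:
    - {"translation":[0,0,1],"angular":[0,0,0]}
    - {"translation":[0,0,2],"angular":[0,0,0]}
    - {"translation":[0,0,3],"angular":[0,0,0]}
    - {"translation":[0,0,3],"angular":[0,0,0]}
    - {"translation":[0.58,-2.52,0],"angular":[0,0,7.6]}
    - {"translation":[0.58,-2.52,0],"angular":[0,0,7.6]}
    - {"translation":[0.58,-2.52,0],"angular":[0,0,7.7]}
    - {"translation":[0.58,-2.52,0],"angular":[0,0,7.7]}
    - {"translation":[0.58,-2.52,0],"angular":[0,0,7.7]}
    - {"translation":[0.58,-2.52,0],"angular":[0,0,7.7]}
    - {"translation":[0.58,-2.52,0],"angular":[0,0,7.7]}
    - {"translation":[0.58,-2.52,0],"angular":[0,0,7.7]}
    - {"translation":[0.58,-2.52,0],"angular":[0,0,7.7]}
    - {"translation":[0.58,-2.52,0],"angular":[0,0,7.7]}
    - {"translation":[0.58,-2.52,0],"angular":[0,0,7.7]}
    - {"translation":[0.6,-2.52,0],"angular":[0,0,7.7]}
    - {"translation":[0.6,-2.52,0],"angular":[0,0,7.6]}
    - {"translation":[0,0,0],"angular":[0,0,0]}
    - {"translation":[0,0,0],"angular":[0,0,0]}

```text
t: 19.8
tool_pos: [470.3, -61.5, 92.2]
tool_rot: [-0.0, -0.076, 0.997, 0.001]
ft_force: [-0.7, 0.3, -1.4]
finger_gap: 20.2
```

Run:
```python
from h import *
s=get_state();print(s['t'],s['tool_pos'],s['tool_rot'],s['joint_positions'].round(2))
w=camera('wrist');save('w6',w['color']);np.savez('w6.npz',**w)
```

```text
19.8 [470.34257625 -61.47216153  92.20335191] [-2.75505608e-04 -7.59872090e-02  9.97108591e-01  5.70224545e-04] [ 0.98  0.79 -1.21  2.08  0.92  0.97  0.98]
```

View pics/w6.png

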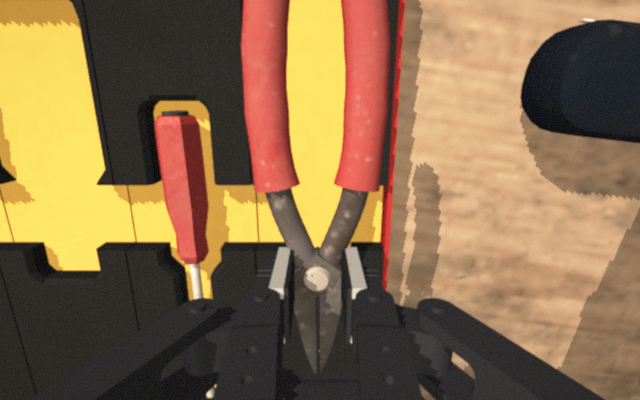

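Run:
```python
from h import *
w=dict(np.load('w6.npz'));s=np.array([470.3,-61.5])
a=np.radians(8.7);d=np.array([np.cos(a),np.sin(a)]);n=np.array([-d[1],d[0]])
def q(uv,z):
    p=onplane(w,[uv],z)[0,:2]-s;print(uv,z,round(p@d,1),round(p@n,1))
q((317,279),103)
for uv in[(275,190),(362,190),(244,90),(388,90)]: q(uv,97)
for uv in[(257,210),(383,212)]: q(uv,19)
for uv in[(120,184),(120,243),(60,271)]: q(uv,30)   # trough edges / nippers jaw end
# red driver slot butt end & centre; seam
for uv in[(180,100),(152,150),(212,150)]: q(uv,30)
h,ss,v=cv2.split(cv2.cvtColor(w['color'],cv2.COLOR_RGB2HSV))
print(w['color'][205,240:268].tolist()); print(w['color'][212,376:398].tolist())
```

```text
(317, 279) 103 1.4 0.1
(275, 190) 97 -35.7 -17.0
(362, 190) 97 -35.8 18.3
(244, 90) 97 -74.5 -27.4
(388, 90) 97 -74.6 26.6
(257, 210) 19 -1.4 -38.6
(383, 212) 19 -0.1 42.9
(120, 184) 30 -21.4 -118.0
(120, 243) 30 16.9 -124.1
(60, 271) 30 36.6 -166.0
(180, 100) 30 -69.9 -76.7
(152, 150) 30 -41.8 -96.1
(212, 150) 30 -41.9 -61.1
[[254, 228, 102], [254, 227, 100], [253, 224, 97], [252, 223, 98], [253, 226, 101], [253, 227, 102], [254, 228, 102], [253, 228, 101], [253, 227, 101], [253, 228, 101], [253, 227, 100], [254, 229, 103], [254, 228, 102], [254, 228, 101], [255, 230, 103], [251, 212, 91], [202, 147, 61], [217, 160, 66], [253, 219, 94], [254, 226, 100], [253, 223, 98], [251, 217, 93], [252, 219, 93], [253, 227, 102], [253, 226, 100], [253, 226, 99], [254, 229, 103], [255, 225, 97]]
[[254, 229, 103], [254, 228, 101], [254, 228, 101], [253, 225, 99], [255, 229, 101], [252, 202, 87], [170, 108, 48], [116, 27, 26], [148, 37, 35], [163, 45, 38], [191, 51, 45], [225, 57, 52], [230, 66, 59], [228, 61, 55], [225, 66, 56], [207, 95, 77], [169, 124, 93], [156, 127, 95], [161, 132, 97], [161, 128, 98], [158, 127, 94], [162, 130, 99]]
```

>>> play_rows:
  deltas:
    - {"translation":[-0.35,0.13,-2],"angular":[0,0,0]}
    - {"translation":[0,0,-2],"angular":[0,0,0]}
    - {"translation":[0,0,-1],"angular":[0,0,0]}
    - {"translation":[0,0,-0.8],"angular":[0,0,0]}
    - {"translation":[0,0,-0.5],"angular":[0,0,0]}
    - {"translation":[0,0,-0.3],"angular":[0,0,0]}
    - {"translation":[0,0,0],"angular":[0,0,0]}
    - {"translation":[0,0,0],"angular":[0,0,0]}

```text
t: 20.65
tool_pos: [467.5, -59.8, 26.6]
tool_rot: [0.0, -0.077, 0.997, 0.0]
ft_force: [0.4, 0.6, -2.3]
finger_gap: 19.9
```

>>> play_rows:
  deltas:
    - {"translation":[0,0,-0.2],"angular":[0,0,0]}
    - {"translation":[0,0,-0.15],"angular":[0,0,0]}
    - {"translation":[0,0,0],"angular":[0,0,0]}
    - {"translation":[0,0,0],"angular":[0,0,0]}

```text
t: 21.05
tool_pos: [467.2, -59.9, 22.8]
tool_rot: [-0.0, -0.077, 0.997, -0.0]
ft_force: [0.4, -0.6, -1.3]
finger_gap: 20.2
```

>>> play_rows:
  deltas:
    - {"translation":[0,0,0],"angular":[0,0,0]}
    - {"translation":[0,0,0],"angular":[0,0,0]}
    - {"translation":[0,0,0],"angular":[0,0,0]}
    - {"translation":[0,0,0],"angular":[0,0,0]}
    - {"translation":[0,0,1],"angular":[0,0,0]}
    - {"translation":[0,0,2],"angular":[0,0,0]}
    - {"translation":[0,0,3],"angular":[0,0,0]}
    - {"translation":[0,0,4],"angular":[0,0,0]}
    - {"translation":[0,0,4],"angular":[0,0,0]}
  jaw: 140

```text
t: 21.95
tool_pos: [466.8, -59.4, 164.7]
tool_rot: [-0.0, -0.078, 0.997, 0.0]
ft_force: [1.3, -0.1, 0.3]
finger_gap: 38.6
```

>>> play_rows:
  deltas:
    - {"translation":[0.84,2.25,0],"angular":[0,0,-7.7]}
    - {"translation":[0.84,2.25,0],"angular":[0,0,-7.7]}
    - {"translation":[0.84,2.25,0],"angular":[0,0,-7.7]}
    - {"translation":[0.84,2.25,0],"angular":[0,0,-7.7]}
    - {"translation":[0.84,2.25,-0.5],"angular":[0,0,-7.7]}
    - {"translation":[0.84,2.25,-1],"angular":[0,0,-7.7]}
    - {"translation":[0.84,2.25,-1],"angular":[0,0,-7.7]}
    - {"translation":[0.84,2.25,-1],"angular":[0,0,-7.7]}
    - {"translation":[0.84,2.25,-1],"angular":[0,0,-7.7]}
    - {"translation":[0.84,2.25,-1],"angular":[0,0,-7.7]}
    - {"translation":[0.84,2.25,-1],"angular":[0,0,-7.7]}
    - {"translation":[0.84,2.25,-1],"angular":[0,0,-7.7]}
    - {"translation":[0.84,2.25,-1.5],"angular":[0,0,-7.7]}
    - {"translation":[0.84,2.25,-1.5],"angular":[0,0,-7.6]}
    - {"translation":[0,0,0],"angular":[0,0,0]}
    - {"translation":[0,0,0],"angular":[0,0,0]}
  jaw: 100

```text
t: 23.55
tool_pos: [584.2, 256.0, 58.0]
tool_rot: [-0.0, 0.758, 0.652, -0.0]
ft_force: [-0.2, 0.1, -0.4]
finger_gap: 51.9
```

>>> play_rows:
  deltas:
    - {"translation":[0,0,-2],"angular":[0,0,0]}
    - {"translation":[0,0,-2],"angular":[0,0,0]}
    - {"translation":[0,0,-1],"angular":[0,0,0]}
    - {"translation":[0,0,-0.4],"angular":[0,0,0]}
    - {"translation":[0,0,-0.15],"angular":[0,0,0]}
    - {"translation":[0,0,0],"angular":[0,0,0]}
    - {"translation":[0,0,0],"angular":[0,0,0]}

```text
t: 24.25
tool_pos: [585.2, 255.5, 2.9]
tool_rot: [0.0, 0.759, 0.651, 0.001]
ft_force: [0.8, 0.5, -0.0]
finger_gap: 51.9
```

>>> play_rows:
  deltas:
    - {"translation":[0,0,0],"angular":[0,0,0]}
    - {"translation":[0,0,0],"angular":[0,0,0]}
    - {"translation":[0,0,0],"angular":[0,0,0]}
    - {"translation":[0,0,0],"angular":[0,0,0]}
    - {"translation":[0,0,0],"angular":[0,0,0]}
    - {"translation":[0,0,0],"angular":[0,0,0]}
  jaw: 255

```text
t: 24.85
tool_pos: [585.0, 255.2, 2.8]
tool_rot: [0.0, 0.759, 0.651, 0.0]
ft_force: [-1.7, -1.1, 5.9]
finger_gap: 21.1
```

>>> play_rows:
  deltas:
    - {"translation":[0,0,1],"angular":[0,0,0]}
    - {"translation":[0,0,2],"angular":[0,0,0]}
    - {"translation":[0,0,3],"angular":[0,0,0]}
    - {"translation":[0,0,3],"angular":[0,0,0]}
    - {"translation":[-0.67,-3.38,0],"angular":[0,0,7.7]}
    - {"translation":[-0.67,-3.38,0],"angular":[0,0,7.7]}
    - {"translation":[-0.67,-3.38,0],"angular":[0,0,7.7]}
    - {"translation":[-0.67,-3.38,0],"angular":[0,0,7.7]}
    - {"translation":[-0.67,-3.38,0],"angular":[0,0,7.7]}
    - {"translation":[-0.67,-3.38,0],"angular":[0,0,7.7]}
    - {"translation":[-0.67,-3.38,0],"angular":[0,0,7.7]}
    - {"translation":[-0.67,-3.38,0],"angular":[0,0,7.7]}
    - {"translation":[-0.67,-3.38,0],"angular":[0,0,7.7]}
    - {"translation":[-0.67,-3.38,0],"angular":[0,0,7.7]}
    - {"translation":[-0.67,-3.38,0],"angular":[0,0,7.7]}
    - {"translation":[-0.67,-3.38,0],"angular":[0,0,7.7]}
    - {"translation":[-0.67,-3.38,0],"angular":[0,0,7.6]}
    - {"translation":[-0.67,-3.38,0],"angular":[0,0,7.6]}
    - {"translation":[0,0,0],"angular":[0,0,0]}
    - {"translation":[0,0,0],"angular":[0,0,0]}

```text
t: 26.85
tool_pos: [491.0, -219.2, 93.0]
tool_rot: [0.0, -0.074, 0.997, -0.0]
ft_force: [-0.3, 0.6, -1.7]
finger_gap: 20.9
```

Run:
```python
from h import *
s=get_state();print(s['t'],s['tool_pos'],s['tool_rot'],s['joint_positions'].round(2))
w=camera('wrist');save('w7',w['color']);np.savez('w7.npz',**w)
```

```text
26.85 [ 491.02171771 -219.22678067   93.04877122] [ 4.52864346e-04 -7.44872905e-02  9.97221851e-01 -1.33386466e-04] [ 1.18  0.83 -1.14  1.93  0.91  1.01  1.34]
```

View pics/w7.png

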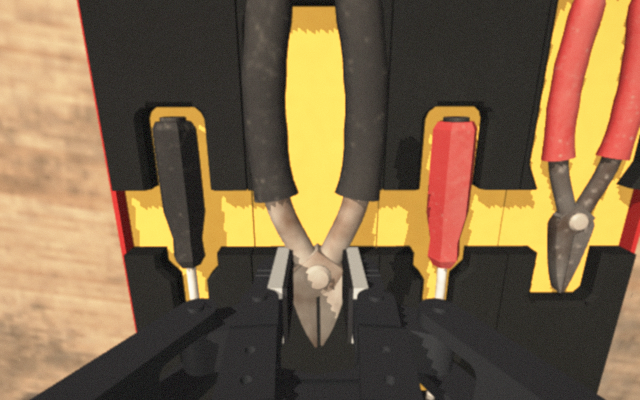

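Run:
```python
from h import *
w=dict(np.load('w7.npz'));s=np.array([491.0,-219.2])
a=np.radians(8.6);d=np.array([np.cos(a),np.sin(a)]);n=np.array([-d[1],d[0]])
def q(uv,z):
    p=onplane(w,[uv],z)[0,:2]-s;print(uv,z,round(p@d,1),round(p@n,1))
q((317,278),103)
for uv in[(274,198),(362,198),(244,90),(388,90)]: q(uv,97)
for r in(205,225):
    g=cv2.GaussianBlur(w['color'][r-4:r+5].mean(0).astype(float),(1,3),0).sum(1)
    l=240+np.argmin(g[240:268]);rr=370+np.argmin(g[370:390]);print(l,rr);q((l,r),19);q((rr,r),19)
for uv in[(225,190),(225,247),(410,190),(410,246)]: q(uv,30)
for uv in[(150,150),(209,150),(422,150),(479,150),(315,7),(178,106),(452,106)]: q(uv,30)
```

```text
(317, 278) 103 1.3 0.1
(274, 198) 97 -32.2 -17.6
(362, 198) 97 -32.2 18.6
(244, 90) 97 -74.6 -27.4
(388, 90) 97 -74.6 26.8
267 378
(np.int64(267), 205) 19 -4.6 -32.3
(np.int64(378), 205) 19 -4.5 39.5
253 370
(np.int64(253), 225) 19 9.2 -42.0
(np.int64(370), 225) 19 9.2 34.9
(225, 190) 30 -17.6 -55.7
(225, 247) 30 20.0 -58.5
(410, 190) 30 -17.6 56.4
(410, 246) 30 19.3 59.2
(150, 150) 30 -41.8 -97.7
(209, 150) 30 -41.8 -63.2
(422, 150) 30 -41.8 61.6
(479, 150) 30 -41.8 95.0
(315, 7) 30 -116.9 -1.0
(178, 106) 30 -66.7 -78.5
(452, 106) 30 -66.7 76.4
```

>>> play_rows:
  deltas:
    - {"translation":[0,-0.1,-2],"angular":[0,0,0]}
    - {"translation":[0,0,-2],"angular":[0,0,0]}
    - {"translation":[0,0,-1],"angular":[0,0,0]}
    - {"translation":[0,0,-0.8],"angular":[0,0,0]}
    - {"translation":[0,0,-0.5],"angular":[0,0,0]}
    - {"translation":[0,0,-0.3],"angular":[0,0,0]}
    - {"translation":[0,0,0],"angular":[0,0,0]}
    - {"translation":[0,0,0],"angular":[0,0,0]}

```text
t: 27.7
tool_pos: [491.4, -219.1, 26.7]
tool_rot: [0.0, -0.076, 0.997, -0.0]
ft_force: [0.8, 0.4, -2.0]
finger_gap: 20.8
```

>>> play_rows:
  deltas:
    - {"translation":[0,-0.08,-0.2],"angular":[0,0,0]}
    - {"translation":[0,0,-0.15],"angular":[0,0,0]}
    - {"translation":[0,0,0],"angular":[0,0,0]}
    - {"translation":[0,0,0],"angular":[0,0,0]}

```text
t: 28.1
tool_pos: [491.1, -220.0, 22.9]
tool_rot: [-0.0, -0.076, 0.997, -0.0]
ft_force: [-1.2, -0.2, -1.0]
finger_gap: 21.1
```

>>> play_rows:
  deltas:
    - {"translation":[0,0,0],"angular":[0,0,0]}
    - {"translation":[0,0,0],"angular":[0,0,0]}
    - {"translation":[0,0,0],"angular":[0,0,0]}
    - {"translation":[0,0,0],"angular":[0,0,0]}
    - {"translation":[0,0,1],"angular":[0,0,0]}
    - {"translation":[0,0,2],"angular":[0,0,0]}
    - {"translation":[0,0,3],"angular":[0,0,0]}
    - {"translation":[0,0,4],"angular":[0,0,0]}
    - {"translation":[-0.5,2,4],"angular":[0,0,0]}
    - {"translation":[-1,3,4],"angular":[0,0,0]}
    - {"translation":[-1,2,1],"angular":[0,0,0]}
    - {"translation":[0,0,0],"angular":[0,0,0]}
  jaw: 140

```text
t: 29.3
tool_pos: [466.2, -147.5, 214.7]
tool_rot: [0.001, -0.079, 0.997, -0.001]
ft_force: [-0.3, -0.3, 0.2]
finger_gap: 38.3
```

Run:
```python
from h import *
s=get_state();print(s['t'],s['tool_pos'])
w=camera('wrist');save('w8',w['color']);np.savez('w8.npz',**w)
```

```text
29.3 [ 466.20504973 -147.53253732  214.67511129]
```

View pics/w8.png

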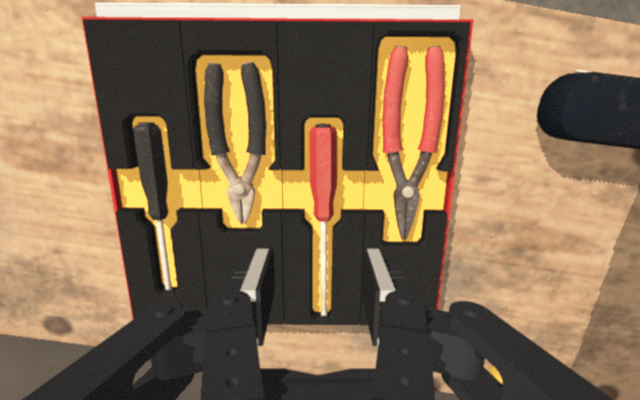

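Run:
```python
from h import *
w=dict(np.load('w8.npz'));P=pts(w)
for n,uvs in dict(foam=[(150,60),(300,80),(380,250)],floor=[(182,190),(300,190)],black=[(147,135),(155,205),(161,235),(167,283)],red=[(321,138),(322,205),(323,235),(323,305)],nip=[(214,75),(219,140),(250,75),(248,145),(239,188),(243,212)],pl=[(399,60),(392,140),(434,60),(430,140),(408,192),(404,230)]).items():
    print(n,[round(float(np.median(P[v-1:v+2,u-1:u+2,2])),1) for u,v in uvs])
```

```text
foam [33.5, 33.0, 33.7]
floor [19.4, 19.4]
black [41.5, 39.0, 33.4, 33.5]
red [41.6, 39.3, 33.4, 33.5]
nip [32.3, 31.2, 32.2, 29.4, 34.1, 30.5]
pl [32.0, 32.5, 31.6, 32.1, 33.8, 30.1]
```

All heights match what they should be for tools lying flat on the floor of the cut-outs, so I am handing in.

```bash
python3 -c "
from station import *
print(hand_in())"
```

```text
the job is handed in; nothing more can be done
None
```

All four tools are back in the drawer, each in its own cut-out. I placed them in the order listed: red screwdriver, black screwdriver, red pliers, nippers. The job took about 29 s of robot time.

- **Fit:** the last wrist picture shows all four lying inside their outlines, with blades and jaws pointing away from the pull.
- **Heights:** the depth readings match tools lying flat on the 19 mm floor. Driver handles read 41.5 mm (41 expected), shafts 33.5 mm (33), and the pliers and nippers about 29–34 mm (33 at most). The foam read about 33 mm.
- **Other objects:** I never touched the spectacle case or the tape measure, but I took no final picture to confirm where they lie. The wrist force readings stayed within about 6 N.
- **Disagreement:** cut-out positions measured from opposite camera directions differed by about 2–4 mm along the inserts. I corrected each tool against its cut-out in the same picture, within the 4–8 mm clearance. The foam hid the far end of the red driver's slot in the last picture, so the gap at its blade tip was not seen directly.

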